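# Press a module carrier home against the sprung plunger of a test fixture

### The job

Pick up the module carrier and set it gently on the fixture's stage between the two side rails, its upright end plate facing the sprung plunger but not yet pushing it in. Then slide it along the stage, pressing the plunger in, until the end plate meets the hard stop squarely, and finish while still holding it firmly pressed there, flat on the stage: do not let go. Leave the mouse, the tape ring, the screwdriver and the tray where they are.

Things in the scene. Friction and masses are not known exactly. Their poses are not given: they have to be found in the camera images.
- carrier: Loose module carrier, 0.12-0.26 kg: aluminium base plate 60 (x) x 40 (y) x 8 mm; at its +x end an upright end plate 6 thick, 40 wide, top 34 mm above the underside; on it a grey housing 40 (x) x 26 (y) mm, centred at x = -4 mm, top 46 mm up: grip it across its 26 mm. Origin: centre of underside; x to the end plate, z up. Starts on the bench, x within 0.5 rad of straight away from the robot.
- carrier_nose (a point): Middle of the outer face of the carrier's end plate: 30 mm from the carrier's origin along its x, 22 mm above the underside.
- fixture: Fixed test fixture: black base 90 mm wide (y), x = -100 to +70 mm, with an aluminium stage whose top is 12 mm above the bench. Origin on the bench; x runs along the stage to the stop and plunger, away from the robot within 0.35 rad. Side rails from x = -90 to +15 mm, tops 24 mm above the bench, 69 mm over their outsides.
- stage_load (a point): Point on the stage top, middle of the channel between the rails, at x = -45 mm in the fixture, axes as the fixture: with the carrier's origin here its end plate is 25.5 mm short of the plunger. The channel is 45 mm wide (2.5 mm play each side); the rails' inner faces are upright for 6 mm above the stage, then slope outwards to 54 mm apart at 12 mm above it.
- stage_home (a point): Point on the stage top, middle of the channel, 35 mm further along the fixture's x than stage_load: where the carrier's origin is when its end plate meets the shoulders.
- stop: Fixed steel hard stop (same origin and axes as the fixture): two shoulders, faces at x = +20 mm, y = 9 to 23 mm on either side, up to 44 mm above the bench; behind them, x = 38 to 68 mm, a dark block 46 wide, top 52 mm above the bench, that guides the plunger.
- plunger_tip (a point): Tip of the brass plunger, a round pin 10 mm across lying along the fixture's x, 34 mm above the bench between the shoulders. At rest the tip is at x = +10.5 mm in the fixture, 9.5 mm in front of the shoulder faces.
- plunger (a joint): How far the plunger is pushed in along the fixture's +x, in m: 0 at rest, 0.0095 when a part stands against the shoulders. The spring pushes back with 3 N at first and 6 N at the shoulders (300 N/m); rubbing on the stage adds 2 to 10 N. At the shoulders the force rises sharply: push 10 N more than just before. Let go, the spring pushes the carrier back.
- mouse: Black computer mouse, 105 x 60 x 32 mm, bystander. Origin: centre of the underside.
- tape: Black ring of a tape roll, 80 mm across, 19 mm high, bystander. Origin: centre of the underside.
- screwdriver: Screwdriver, 160 mm long, lying on the bench, bystander. Its x runs along it.
- cap_tray: Small open white tray, 90 x 70 x 30 mm, bystander. Origin: centre of the underside.
Things that resemble listed ones, but are neither listed nor needed, are in the scene too. Of the things that look like the carrier, the smallest one is meant.

How it is judged (in metres and radians):
On the way, in this order (a step that is already met when the one before it is completed fails the run):
1. the carrier lies on the stage between the rails, end plate towards the plunger, the plunger not pushed in (y of carrier in the frame of fixture between -0.004 and 0.004 m and z of carrier in the frame of fixture between 0.01 and 0.0145 m and angle between carrier's own z axis and vertical below 0.07 rad and x of carrier_nose in the frame of fixture above -0.047 m and x of carrier in the frame of fixture below -0.0175 m and value of joint plunger below 0.002 m), for 0.15 s.
2. the carrier is pressed against the hard stop with the plunger pushed in (y of carrier in the frame of fixture between -0.004 and 0.004 m and z of carrier in the frame of fixture between 0.01 and 0.0145 m and angle between carrier's own z axis and vertical below 0.07 rad and value of joint plunger above 0.0085 m and x of carrier_nose in the frame of fixture above 0.018 m and contact force between carrier and stop above 1 N and angle between the x axis of carrier and the x axis of fixture, either way round below 0.06 rad), for 0.3 s.
At the end, for the whole second after the job is handed in: Robot still pressing the carrier: plunger in over 8.5 mm, end plate within 2 mm of the shoulders and bearing on the stop with over 1 N, carrier within 4 mm of the channel middle, square within 0.06 rad, flat on the stage (2.5 mm, tilt under 0.07 rad), at rest (all of step 2 and (contact force between carrier and the fingers above 0.5 N or contact force between carrier and the arm above 0.5 N) and linear speed of carrier below 0.02 m/s); the arm keeps its last pose, push and grip.
It fails at once if the mouse, tape ring, screwdriver or tray is moved more than 20 mm (distance of any of mouse, tape, screwdriver, cap_tray from where it was at the start of the episode above 0.02 m).
It fails at once if the carrier is dropped (free of the fingers and faster than 0.6 m/s) (contact force between carrier and the fingers below 0.01 N and contact force between carrier and the arm below 0.01 N and linear speed of carrier above 0.6 m/s).
It fails at once if the carrier is rammed against the hard stop with more than 80 N (contact force between carrier and stop above 80 N).
It also fails if it takes over 51 s, if anything falls off the work surface, if the arm or the gripper's body presses on something with over 40 N, if the wrist force passes 120 N, or if a joint passes its speed limit or range.

### The arm

A 7-joint arm with a two-finger parallel gripper is mounted at the origin on the work surface. World frame = base frame: x ahead of the robot, y to its left, z up, the work surface at z = 0. Lengths are in mm, angles in rad, forces in N, time in s.
With the tool pointing down it reaches from about 400 to 875 mm from the base axis. Payload 4.4 kg.
Tool frame: the origin (TCP) lies midway between the tips of the shut fingers; the grasp point (between the pads) lies 19 mm behind it (ctrl.grip_point_offset is the distance from the TCP to the grasp point, in mm); z points along the fingers, x is the direction in which the jaws open and shut, and the axes are right-handed (so a half turn about z gives the same grasp; the last joint's range is limited). The gripper opens to 85 mm and grips with 20 to 120 N. Pads are 22 mm wide; open, the fingers measure 114 mm over their backs; the gripper's body (76 mm by 85 mm) begins 54 mm behind the grasp point. The pads swing forward as they close: fully open they stand 13 mm farther back than shut.
Start: joints at [1.231, 0.628, 0.038, 1.517, -0.027, 0.996, -0.02], TCP at [175.782, -625.794, 231.313] pointing down, gripper open.
Joint ranges: [-3.06, 3.06], [-0.37, 2.12], [-1.25, 1.32], [0.18, 2.47], [-1.1, 4.24], [0.23, 1.98], [-2.94, 2.94]. Speed limits (rad/s): [2.57, 2.57, 3.14, 3.14, 3.14, 3.14, 3.14].

### API

Orientations are given as [roll, pitch, yaw] about the fixed x, y, z axes, in that order (R = Rz(yaw) Ry(pitch) Rx(roll)).
In Python, from cell import ctrl, viewer gives the robot as it stands.
- The arm moves only by the tool apply_moves, never from a script. Its argument "series" is a list that holds one entry, the list of rows, each a list of 6 numbers: the shift along the tool's x, y, z normalised to -1 to 1, where 1 is 50 mm, then the turn, a rotation vector about the tool's x, y, z normalised to -1 to 1, where 1 is 6 degrees. In form: [[[tx, ty, tz, rx, ry, rz], ...]]. A call has exactly 5 rows; each row shifts and turns the commanded pose from where the row before left it, along the tool's axes as they then stand; what a row does not reach is not made up. A row lasts 1/8 s, in which the tool goes at most 62.5 mm and 10.7 degrees, less where a joint would pass 70% of its speed; a pose out of reach is approached as far as the arm can. A call with a number of a shift or a turn outside -1 to 1 is refused whole. A call with a gripper value outside its range is refused whole. "claw" is the gripper command: -1 is shut, 1 is fully open, values between are in proportion, set as the call begins (left out, the last holds). The fingers move at their own pace and stop on an object; the grip force is fixed at half the most. Time passes only in rows, so rows that do not move let the fingers close, or fill a call up. It gives the time, the measured TCP pose, the force and the opening at its end, in the units of the state.
- ctrl.read_state(): the state, without advancing time (a new reading comes with each control period).
- viewer.get_image(name): name is "side" or "top"; returns the picture (400x640x3 uint8, blue, green, red); there is no depth.
- viewer.camera_info(name): a dict with "K" (3x3 intrinsics, pixels), "distortion" ([k1, k2, p1, p2, k3] as OpenCV has them; the pictures are not rectified), "R" (3x3) and "t" (3): a world point X has camera coordinates R X + t. Camera axes: x right, y down, z forward; pixel columns grow to the right and rows downward; lengths in mm; the calibration is good to about 2 mm. A picture is of the moment at which its call begins. camera_info takes no time and is no camera call.
- ctrl.finish_job(): hands the job in, once; it reports no verdict.
Trained networks look in the newest picture that a camera, given by its name, has taken for a name from the list of things; names that differ only in an ending like _2 or _b are one class to them, and where a whole thing is asked for, a point or a joint stands for the part that bears it (a point fixed in the world has none). Each returns a list of dicts, best first, with "score" (0 to 1); they miss things now and then, are a little off and sometimes report something else, mostly with a low value. They report only what shows in the picture. A call takes as long as a camera call. They do not tell look-alikes from the thing itself.
- viewer.find_in(camera, label): "location" ([column, row] as shares, 0 to 1, of the picture: columns of its width, rows of its height, amid what is visible of it).
The state is a dict: "clock": time; "qpos": joint angles; "qd": joint speeds; "tau": joint torques, N m; "eef_pos": TCP position; "tool_rot": TCP orientation; "force": force on the tool from outside, world axes, zero at the start; "torque": the same for the moment, N m; "width": finger opening in mm.
Only numpy, scipy, OpenCV 4.12 (cv2) and the standard library are available. Lean on these libraries where they do the work, as an engineer would, in place of code of your own. Each camera call takes 0.05 s, during which the arm holds its last target. There are 200 camera calls.

## Working session

There is one attempt and no reset: what is moved stays moved. The work goes in short steps, Python scripts to look and compute and a tool call to move; the robot and the scene stay as the last step left them, time stands still between calls to the robot, and variables do not carry over. Pictures are saved under pics/ and viewed, about 8 in all and at most 12, crops included, and the job is handed in when it is done.

Besides the shell and the picture viewer there is one more tool, called after "Call:" as a command line: name --argument value ..., lists and objects as JSON in quotes. apply_moves: Moves the arm, as the interface text tells. Scaled input: -1 to 1 covers 50 mm each way for a shift and 6 degrees each way for a turn. Its arguments: {"type":"object","properties":{"series":{"type":"array","items":{"type":"array","items":{"type":"array","items":{"type":"number"}}}},"claw":{"type":"number"}},"required":["series"]}

```bash
mkdir -p pics; ls
python3 - <<'E'
from cell import ctrl, viewer
import cv2, numpy as np
s=ctrl.read_state(); print({k:np.round(v,3).tolist() for k,v in s.items()}, ctrl.grip_point_offset)
for c in ["top","side"]:
    im=viewer.get_image(c); cv2.imwrite(f"pics/{c}0.png",im)
    i=viewer.camera_info(c); print(c,{k:np.round(v,4).tolist() for k,v in i.items()})
    for l in ["carrier","fixture","stop","plunger_tip","carrier_nose"]:
        print(l,[(round(d["score"],2),np.round(np.array(d["location"])*[640,400],1).tolist()) for d in viewer.find_in(c,l)][:4])
E
```

```text
pics
{'clock': 0.0, 'qpos': [1.231, 0.629, 0.038, 1.518, -0.027, 0.996, -0.02], 'qd': [-0.001, -0.001, -0.0, -0.001, 0.0, -0.0, -0.002], 'tau': [0.0, -56.34, 1.227, -19.344, 0.011, 0.011, -0.0], 'eef_pos': [175.655, -625.187, 230.41], 'tool_rot': [-3.142, 0.002, -1.297], 'force': [-0.18, 0.428, 0.134], 'torque': [-0.003, -0.017, 0.038], 'width': 85.696} 18.700000000000003
top {'K': [[453.4203, 0.0, 319.9492], [0.0, 453.4203, 204.3778], [0.0, 0.0, 1.0]], 'distortion': [0.0235, 0.0, 0.0, 0.0, 0.0], 'R': [[-0.0055, -1.0, 0.0019], [-0.9955, 0.0053, -0.0943], [0.0943, -0.0024, -0.9955]], 't': [-4.7338, 645.7755, 1275.2602]}
carrier [(0.96, [250.9, 184.7]), (0.62, [291.0, 221.4])]
fixture [(0.78, [356.8, 247.0])]
stop [(0.52, [360.6, 227.5])]
plunger_tip [(0.49, [357.6, 227.9])]
carrier_nose [(0.66, [293.9, 220.3]), (0.63, [246.7, 184.6]), (0.58, [251.2, 227.3])]
side {'K': [[367.6589, 0.0, 321.7223], [0.0, 367.6589, 201.6232], [0.0, 0.0, 1.0]], 'distortion': [0.0267, 0.0, 0.0, 0.0, 0.0], 'R': [[0.8814, -0.472, -0.0153], [-0.3515, -0.6341, -0.6887], [0.3154, 0.6124, -0.7249]], 't': [-581.7014, 267.8034, 979.8523]}
carrier [(0.81, [306.9, 163.2]), (0.79, [274.3, 183.3]), (0.58, [293.4, 203.6])]
fixture [(0.59, [296.9, 253.0]), (0.4, [356.9, 324.7])]
stop [(0.59, [313.7, 242.7]), (0.17, [354.9, 322.6])]
plunger_tip [(0.71, [296.7, 253.1])]
carrier_nose [(0.8, [274.7, 182.5]), (0.7, [293.3, 203.3]), (0.56, [304.6, 169.9])]
```

Run:
```python
import cv2
a=cv2.imread("pics/top0.png")[150:310,200:420]; cv2.imwrite("pics/top0c.png",cv2.resize(a,(792,576),interpolation=cv2.INTER_CUBIC))
a=cv2.imread("pics/side0.png")[140:290,220:400]; cv2.imwrite("pics/side0c.png",cv2.resize(a,(720,600),interpolation=cv2.INTER_CUBIC))
```

```text
(no output)
```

View pics/top0c.png

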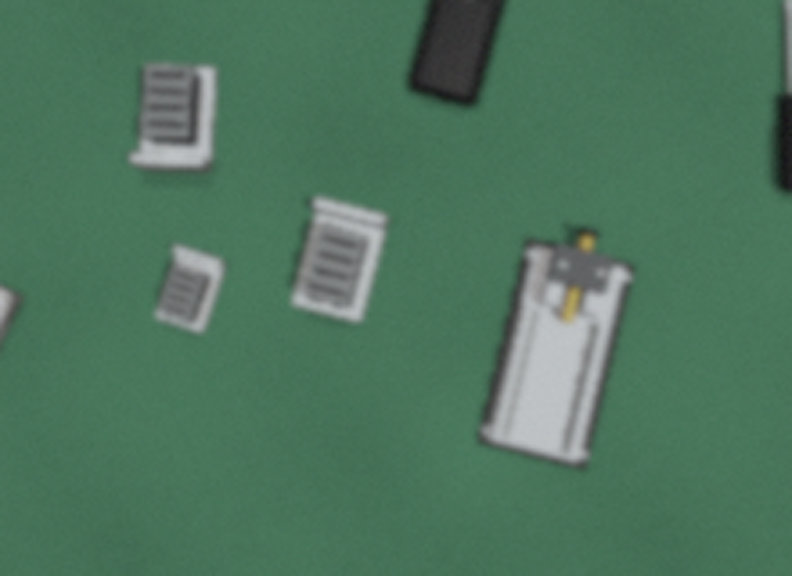

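View pics/side0c.png

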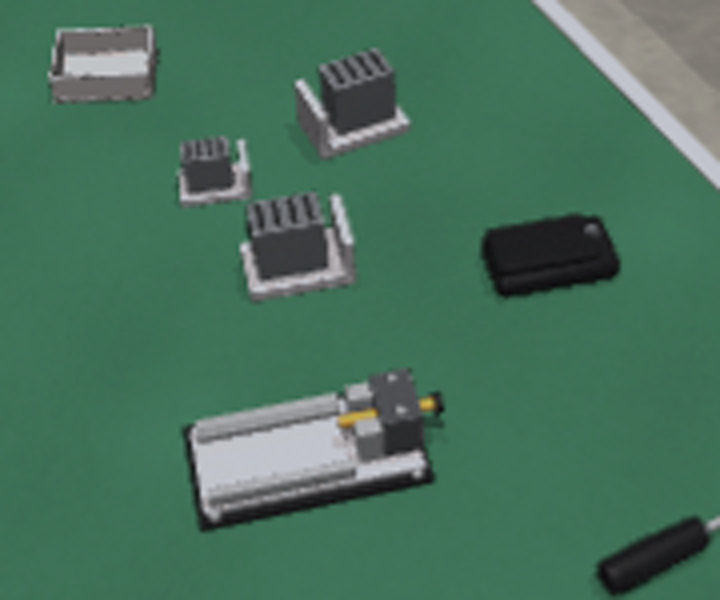

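View pics/top0.png

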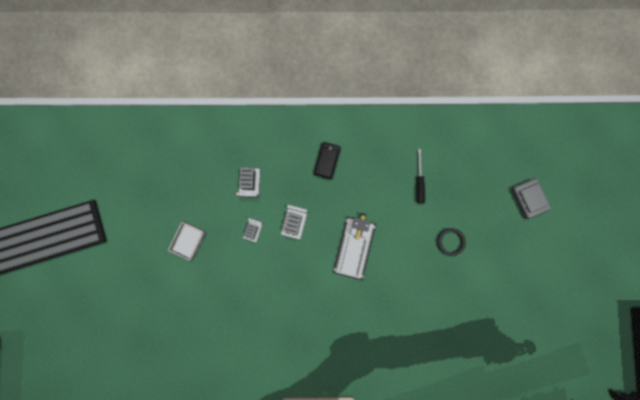

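The top view (full-frame pixels) shows three look-alike carriers at about (249,183), (293,222) and (252,230). The one at (252,230) measures about 60x40 mm, so it is the smallest and the one I want; its end plate points away from the robot. The fixture is at (355,248), with its plunger end away from the robot. Next I fit the silhouettes in both cameras.

```bash
cat > h.py <<'E'
import cv2, numpy as np
from scipy.optimize import minimize
from cell import ctrl, viewer
def box(x0,x1,y0,y1,z0,z1): return np.array([[x,y,z] for x in(x0,x1) for y in(y0,y1) for z in(z0,z1)],float)
CAR=[box(-30,30,-20,20,0,8),box(24,30,-20,20,0,34),box(-24,16,-13,13,0,46)]
FIX=[box(-100,70,-45,45,0,8),box(-100,70,-34.5,34.5,0,12),box(-90,15,-34.5,-27,0,24),box(-90,15,27,34.5,0,24),
     box(20,38,9,23,0,44),box(20,38,-23,-9,0,44),box(38,68,-23,23,0,52)]
def Rz(a): c,s=np.cos(a),np.sin(a); return np.array([[c,-s,0],[s,c,0],[0,0,1]])
def proj(cam,X):
    i=viewer.camera_info(cam); R=np.array(i["R"])
    return cv2.projectPoints(np.asarray(X,float).reshape(-1,3),cv2.Rodrigues(R)[0],np.array(i["t"],float),np.array(i["K"]),np.array(i["distortion"],float))[0].reshape(-1,2)
def atz(cam,p,z):
    i=viewer.camera_info(cam); u=cv2.undistortPoints(np.array([[p]],float),np.array(i["K"]),np.array(i["distortion"],float))[0,0]
    R=np.array(i["R"]); d=R.T@[u[0],u[1],1]; o=-R.T@np.array(i["t"]); return o+d*(z-o[2])/d[2]
S=4
def sil(cam,boxes,p,roi,z=0):
    x0,y0,x1,y1=roi; m=np.zeros(((y1-y0)*S,(x1-x0)*S),np.uint8)
    for b in boxes:
        q=((proj(cam,b@Rz(p[2]).T+[p[0],p[1],z])-[x0,y0]+.5)*S*16).astype(np.int32)
        cv2.fillConvexPoly(m,cv2.convexHull(q),255,cv2.LINE_AA,4)
    m=cv2.resize(m,None,fx=1/S,fy=1/S,interpolation=cv2.INTER_AREA)/255.
    return cv2.GaussianBlur(m,(0,0),1.0)
def mask(im):
    f=im.astype(float); return np.clip(1-(f[...,1]-np.maximum(f[...,0],f[...,2]))/25*1.0,0,1)
def fit(ims,boxes,p0,cams,half,z=0):
    jobs=[]
    for c in cams:
        u,v=proj(c,[p0[0],p0[1],20])[0].astype(int); r=(u-half,v-half,u+half,v+half)
        jobs.append((c,r,mask(ims[c])[r[1]:r[3],r[0]:r[2]]))
    f=lambda p:sum(((sil(c,boxes,p,r,z)-m)**2).sum() for c,r,m in jobs)
    s=minimize(f,p0,method="Nelder-Mead",options=dict(initial_simplex=np.array([p0]*4)+np.array([[0,0,0],[8,0,0],[0,8,0],[0,0,.15]]),xatol=.02,fatol=1e-3))
    return s.x,s.fun
E
python3 - <<'E'
from h import *
ims={c:cv2.imread(f"pics/{c}0.png") for c in("top","side")}
print("green bg",ims["top"][300,300],ims["side"][300,250])
c0=atz("top",(252,230),20); f0=atz("top",(355,248),10); print(c0,f0)
for cams in(["top"],["side"],["top","side"]):
    for n,b,p0,h in(("car",CAR,[c0[0],c0[1],-.3],17),("fix",FIX,[f0[0]+15,f0[1],-.25],40)):
        p,e=fit(ims,b,p0,cams,h); print(cams,n,p.round(3),round(e,2))
        if len(cams)==2:
            for c in cams:
                for bb in b:
                    q=proj(c,bb@Rz(p[2]).T+[p[0],p[1],0])
                    ims[c+"o"]=ims.get(c+"o",cv2.resize(ims[c],None,fx=4,fy=4,interpolation=cv2.INTER_CUBIC))
                    for i in range(8):
                        for k in(1,2,4):
                            if not i&k: cv2.line(ims[c+"o"],*[tuple(int(t) for t in (q[j]*4+2)) for j in(i,i|k)],(0,0,255) if n=="car" else (255,0,255),1)
a=ims["topo"][208*4:285*4,235*4:385*4];b=ims["sideo"][165*4:275*4,255*4:340*4]
cv2.imwrite("pics/ov_top.png",a); 
w=np.zeros((750,1000,3),np.uint8); w[:a.shape[0],:a.shape[1]]=a; cv2.imwrite("pics/ov.png",np.hstack([cv2.copyMakeBorder(a,0,440-a.shape[0],0,0,0),b])[:, :])
E
python3 -c "
import cv2;a=cv2.imread('pics/ov.png');print(a.shape);cv2.imwrite('pics/ov8.png',cv2.resize(a,(800,int(a.shape[0]*800/a.shape[1]))))"
```

```text
green bg [ 91 117  71] [ 84 111  60]
[573.52134166 188.21079549  20.        ] [ 520.15280635 -109.15081857   10.        ]
['top'] car [ 5.74673e+02  1.89425e+02 -3.09000e-01] 3.32
['top'] fix [ 5.36911e+02 -1.10137e+02 -2.53000e-01] 28.85
['side'] car [ 5.70987e+02  1.89466e+02 -3.47000e-01] 78.58
['side'] fix [ 5.33588e+02 -1.09513e+02 -2.56000e-01] 179.59
['top', 'side'] car [ 5.72583e+02  1.89754e+02 -3.20000e-01] 88.74Traceback (most recent call last):
  File "<stdin>", line 7, in <module>
  File "h.py", line 31, in fit
    s=minimize(f,p0,method="Nelder-Mead",options=dict(initial_simplex=np.array([p0]*4)+np.array([[0,0,0],[8,0,0],[0,8,0],[0,0,.15]]),xatol=.02,fatol=1e-3))
    res = _minimize_neldermead(fun, x0, args, callback, bounds=bounds,
                               **options)
    fxcc = func(xcc)
    fx = function(np.copy(x), *(wrapper_args + args))
  File "h.py", line 30, in <lambda>
    f=lambda p:sum(((sil(c,boxes,p,r,z)-m)**2).sum() for c,r,m in jobs)
               ~~~^^^^^^^^^^^^^^^^^^^^^^^^^^^^^^^^^^^^^^^^^^^^^^^^^^^^^
  File "h.py", line 30, in <genexpr>
    f=lambda p:sum(((sil(c,boxes,p,r,z)-m)**2).sum() for c,r,m in jobs)
                     ~~~^^^^^^^^^^^^^^^
  File "h.py", line 19, in sil
    q=((proj(cam,b@Rz(p[2]).T+[p[0],p[1],z])-[x0,y0]+.5)*S*16).astype(np.int32)
        ~~~~^^^^^^^^^^^^^^^^^^^^^^^^^^^^^^^^
  File "h.py", line 10, in proj
    i=viewer.camera_info(cam); R=np.array(i["R"])
ValueError: time passes only in moves, steps and waits
[ WARN:0@0.016] global loadsave.cpp:275 findDecoder imread_('pics/ov.png'): can't open/read file: check file path/integrity
Traceback (most recent call last):
AttributeError: 'NoneType' object has no attribute 'shape'
```

```bash
cat >> h.py <<'E'
_ci={c:viewer.camera_info(c) for c in("top","side")}
class _V:
    get_image=staticmethod(viewer.get_image); find_in=staticmethod(viewer.find_in); camera_info=staticmethod(lambda c:_ci[c])
viewer=_V
from scipy.spatial.transform import Rotation as Ro
def plan(legs,start=None):
    """legs: [(x,y,z,yaw,nrows)], tool down; prints rounded rows, tracking rounding"""
    s=ctrl.read_state(); p=np.array(s["eef_pos"],float); R=Ro.from_euler("xyz",s["tool_rot"])
    if start is not None: p=np.array(start[:3],float); R=Ro.from_euler("xyz",[np.pi,0,start[3]])
    rows=[]
    for x,y,z,yaw,n in legs:
        T=Ro.from_euler("xyz",[np.pi,0,yaw])
        for k in range(n,0,-1):
            d=R.inv().apply((np.array([x,y,z])-p)/k)/50
            w=(R.inv()*T).as_rotvec()/k/np.radians(6)
            r=np.round(np.r_[d,w],2); rows.append(r.tolist())
            p=p+R.apply(r[:3]*50); R=R*Ro.from_rotvec(r[3:]*np.radians(6))
    print("max",np.abs(rows).max(),"end",p.round(1),R.as_euler("xyz").round(4))
    for i in range(0,len(rows),5): print(str(rows[i:i+5]).replace(" ","").replace("-0.0,","0,").replace("0.0,","0,"))
E
python3 - <<'E'
from h import *
print(ctrl.read_state()["clock"])
yaw=-.31+np.pi/2; g=np.array([573,189.5,0])+Rz(-.31)@[-4,0,0]; print(g)
plan([(520,-230,220,0.25,15),(g[0],g[1],130,yaw,10),(g[0],g[1],18,yaw,5)],start=[175.782,-625.794,231.313,-1.297])
E
```

```text
0.6
[569.19066572 190.72023455   0.        ]
max 0.99 end [569.2 190.7  17.8] [3.1416 0.     1.2613]
[[-0.38,-0.58,0.02,0,0,-0.98],[-0.32,-0.62,0.01,0,0,-0.99],[-0.26,-0.65,0.02,0,0,-0.98],[-0.19,-0.67,0.01,0,0,-0.99],[-0.12,-0.69,0.02,0,0,-0.98]]
[[-0.05,-0.7,0.01,0,0,-0.99],[0.03,-0.7,0.02,0,0,-0.98],[0.1,-0.69,0.01,0,0,-0.99],[0.17,-0.68,0.02,0,0,-0.98],[0.24,-0.66,0.01,0,0,-0.99]]
[[0.31,-0.63,0.02,0,0,-0.98],[0.37,-0.6,0.01,0,0,-0.99],[0.43,-0.55,0.02,0,0,-0.98],[0.48,-0.51,0.01,0,0,-0.99],[0.52,-0.45,0.02,0,0,-0.98]]
[[0.3,-0.79,0.18,0,0,-0.97],[0.38,-0.76,0.18,0,0,-0.97],[0.46,-0.71,0.18,0,0,-0.96],[0.53,-0.66,0.18,0,0,-0.97],[0.59,-0.61,0.18,0,0,-0.96]]
[[0.65,-0.55,0.18,0,0,-0.97],[0.7,-0.48,0.18,0,0,-0.96],[0.75,-0.4,0.18,0,0,-0.97],[0.78,-0.32,0.18,0,0,-0.96],[0.81,-0.25,0.18,0,0,-0.97]]
[[0,0,0.45,0,0,0.0],[0,0,0.45,0,0,0.0],[0,0,0.45,0,0,0.0],[0,0,0.44,0,0,0.0],[0,0,0.45,0,0,0.0]]
```

Call:
apply_moves --series '[[[-0.38,-0.58,0.02,0,0,-0.98],[-0.32,-0.62,0.01,0,0,-0.99],[-0.26,-0.65,0.02,0,0,-0.98],[-0.19,-0.67,0.01,0,0,-0.99],[-0.12,-0.69,0.02,0,0,-0.98]]]' --claw 0.4

```text
clock: 1.23
eef_pos: [290.9, -493.1, 227.4]
tool_rot: [3.141, -0.001, -0.778]
force: [0.8, -1.1, -0.0]
width: 59.8
```

Call:
apply_moves --series '[[[-0.05,-0.7,0.01,0,0,-0.99],[0.03,-0.7,0.02,0,0,-0.98],[0.1,-0.69,0.01,0,0,-0.99],[0.17,-0.68,0.02,0,0,-0.98],[0.24,-0.66,0.01,0,0,-0.99]]]'

```text
clock: 1.85
eef_pos: [406.1, -360.7, 223.9]
tool_rot: [3.141, -0.0, -0.261]
force: [0.5, -0.2, -0.3]
width: 59.7
```

Call:
apply_moves --series '[[[0.31,-0.63,0.02,0,0,-0.98],[0.37,-0.6,0.01,0,0,-0.99],[0.43,-0.55,0.02,0,0,-0.98],[0.48,-0.51,0.01,0,0,-0.99],[0.52,-0.45,0.02,0,0,-0.98]]]'

```text
clock: 2.48
eef_pos: [520.7, -228.9, 219.9]
tool_rot: [3.141, -0.0, 0.255]
force: [0.7, 0.1, -0.3]
width: 59.6
```

Call:
apply_moves --series '[[[0.3,-0.79,0.18,0,0,-0.97],[0.38,-0.76,0.18,0,0,-0.97],[0.46,-0.71,0.18,0,0,-0.96],[0.53,-0.66,0.18,0,0,-0.97],[0.59,-0.61,0.18,0,0,-0.96]]]'

```text
clock: 3.1
eef_pos: [544.7, -18.2, 174.7]
tool_rot: [3.141, -0.0, 0.76]
force: [1.2, 0.0, 0.8]
width: 60.0
```

Call:
apply_moves --series '[[[0.65,-0.55,0.18,0,0,-0.97],[0.7,-0.48,0.18,0,0,-0.96],[0.75,-0.4,0.18,0,0,-0.97],[0.78,-0.32,0.18,0,0,-0.96],[0.81,-0.25,0.18,0,0,-0.97]]]'

```text
clock: 3.72
eef_pos: [569.3, 192.4, 129.6]
tool_rot: [3.141, -0.0, 1.266]
force: [-0.5, 0.5, 0.7]
width: 59.9
```

Call:
apply_moves --series '[[[0,0,0,0,0,0],[0,0,0,0,0,0],[0,0,0,0,0,0],[0,0,0,0,0,0],[0,0,0,0,0,0]]]'

```text
clock: 4.35
eef_pos: [569.4, 190.0, 130.0]
tool_rot: [3.141, 0.0, 1.26]
force: [0.2, 0.8, -0.1]
width: 59.9
```

Call:
apply_moves --series '[[[0,0,0.45,0,0,0],[0,0,0.45,0,0,0],[0,0,0.45,0,0,0],[0,0,0.45,0,0,0],[0,0,0.44,0,0,0]]]'

```text
clock: 4.97
eef_pos: [569.4, 190.4, 17.2]
tool_rot: [3.141, -0.0, 1.261]
force: [0.1, -0.5, -0.1]
width: 59.6
```

Run:
```python
from h import *
a=viewer.get_image("side")[150:240,240:330]; b=viewer.get_image("top")[190:270,210:300]
cv2.imwrite("pics/g.png",np.hstack([cv2.resize(i,(400,400),interpolation=cv2.INTER_CUBIC) for i in(a,b)]))
```

```text
(no output)
```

View pics/g.png

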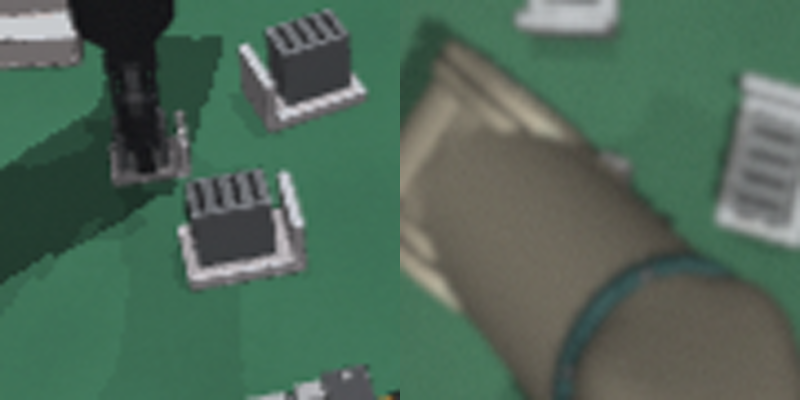

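The side view shows the fingers straddling the small carrier, with the end plate at about (281,178) clear of them. In the top view the arm hides the carrier. I'll close the gripper now.

Call:
apply_moves --series '[[[0,0,0,0,0,0],[0,0,0,0,0,0],[0,0,0,0,0,0],[0,0,0,0,0,0],[0,0,0,0,0,0]]]' --claw -1

```text
clock: 5.7
eef_pos: [570.1, 190.8, 19.1]
tool_rot: [3.14, -0.001, 1.261]
force: [-0.6, -1.7, 6.3]
width: 25.2
```

Call:
apply_moves --series '[[[0,0,0,0,0,0],[0,0,-0.2,0,0,0],[0,0,-0.6,0,0,0],[0,0,-0.6,0,0,0],[0,0,-0.6,0,0,0]]]'

```text
clock: 6.32
eef_pos: [568.8, 190.6, 119.0]
tool_rot: [-3.141, 0.0, 1.262]
force: [-0.0, 0.1, -1.3]
width: 24.8
```

Run:
```python
from h import *
fy=-.2545; g=np.array([535.3,-109.8,0])+Rz(fy)@[-49,0,0]; print(g)
plan([(g[0],g[1],90,fy+np.pi/2,10)])
```

```text
[487.87832443 -97.46368427   0.        ]
max 0.6 end [487.9 -97.3  90. ] [-3.1411e+00  1.0000e-04  1.3160e+00]
[[-0.6,0.02,0.06,0,0,-0.05],[-0.6,0.02,0.06,0,0,-0.05],[-0.6,0.01,0.06,0,0,-0.05],[-0.6,0.01,0.06,0,0,-0.05],[-0.6,0.01,0.06,0,0,-0.05]]
[[-0.6,0.01,0.06,0,0,-0.05],[-0.6,0,0.05,0,0,-0.06],[-0.59,0,0.06,0,0,-0.05],[-0.6,0,0.05,0,0,-0.06],[-0.59,-0.01,0.06,0,0,-0.05]]
```

Call:
apply_moves --series '[[[-0.6,0.02,0.06,0,0,-0.05],[-0.6,0.02,0.06,0,0,-0.05],[-0.6,0.01,0.06,0,0,-0.05],[-0.6,0.01,0.06,0,0,-0.05],[-0.6,0.01,0.06,0,0,-0.05]]]'

```text
clock: 6.95
eef_pos: [527.8, 45.4, 103.1]
tool_rot: [3.142, -0.0, 1.288]
force: [-1.1, -0.5, -1.9]
width: 25.1
```

Call:
apply_moves --series '[[[-0.6,0.01,0.06,0,0,-0.05],[-0.6,0,0.05,0,0,-0.06],[-0.59,0,0.06,0,0,-0.05],[-0.6,0,0.05,0,0,-0.06],[-0.59,-0.01,0.06,0,0,-0.05]]]'

```text
clock: 7.58
eef_pos: [488.0, -98.1, 89.1]
tool_rot: [3.141, -0.0, 1.316]
force: [0.5, 0.3, -2.2]
width: 24.9
```

Call:
apply_moves --series '[[[0,0,0,0,0,0],[0,0,0,0,0,0],[0,0,0,0,0,0],[0,0,0,0,0,0],[0,0,0,0,0,0]]]'

```text
clock: 8.2
eef_pos: [488.5, -96.7, 88.9]
tool_rot: [3.141, -0.0, 1.317]
force: [-0.4, 0.2, -3.0]
width: 25.1
```

```bash
cat > ov.py <<'E'
from h import *
import sys
def overlay(im,cam,items,roi,k=8):
    x0,y0,x1,y1=roi; o=cv2.resize(im[y0:y1,x0:x1],None,fx=k,fy=k,interpolation=cv2.INTER_CUBIC)
    for boxes,R,t,col in items:
        for b in boxes:
            q=(proj(cam,b@R.T+t)-[x0,y0]+.5)*k
            for i in range(8):
                for m in(1,2,4):
                    if not i&m: cv2.line(o,tuple(q[i].astype(int).tolist()),tuple(q[i|m].astype(int).tolist()),col,1,cv2.LINE_AA)
    return o
E
python3 - <<'E'
from ov import *
s=ctrl.read_state(); print(s["clock"],s["eef_pos"],s["tool_rot"],s["width"])
im=viewer.get_image("side"); cv2.imwrite("pics/side_h.png",im)
im0=cv2.imread("pics/side0.png")
F=fit({"side":im0},FIX,[535,-110,-.2545],["side"],38); print(F)
e=np.array(s["eef_pos"]); yaw=s["tool_rot"][2]-np.pi/2; Rc=Rz(yaw); tc=e+Rc@[4,0,0]-[0,0,18.5]
# side-camera consistent frame: shift carrier by the same camera bias as fixture
o=overlay(im,"side",[(FIX,Rz(F[0][2]),np.array([F[0][0],F[0][1],0]),(255,0,255)),(CAR,Rc,tc,(0,0,255))],(255,195,345,275))
cv2.imwrite("pics/ovh.png",o)
E
```

```text
8.2 [488.46836444 -96.70836265  88.897028  ] [ 3.14141470e+00 -1.41194785e-04  1.31667056e+00] 25.106472514210942
(array([ 5.33525275e+02, -1.09483124e+02, -2.56425819e-01]), np.float64(124.8085139689797))
```

View pics/ovh.png

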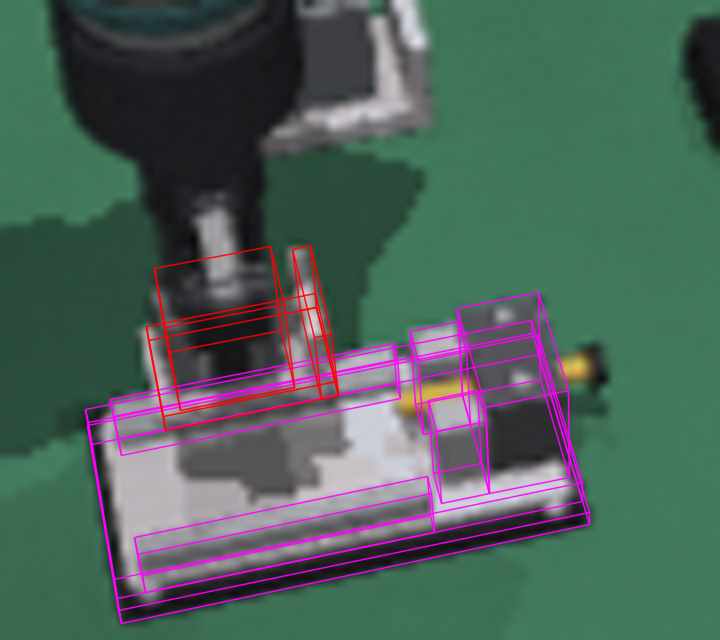

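The overlay fits the fixture well: block at (500,320), rails and base corners all line up. The held carrier's end plate, at about (310,320), is within a pixel of the prediction. I'll descend in steps and watch the force.

Call:
apply_moves --series '[[[0,0,0.3,0,0,0],[0,0,0.3,0,0,0],[0,0,0.2,0,0,0],[0,0,0.14,0,0,0],[0,0,0,0,0,0]]]'

```text
clock: 8.88
eef_pos: [487.9, -97.1, 41.2]
tool_rot: [-3.14, 0.0, 1.316]
force: [-0.5, -0.6, -2.0]
width: 25.0
```

Call:
apply_moves --series '[[[0,0,0.05,0,0,0],[0,0,0.05,0,0,0],[0,0,0.04,0,0,0],[0,0,0,0,0,0],[0,0,0,0,0,0]]]'

```text
clock: 9.5
eef_pos: [488.3, -97.2, 34.9]
tool_rot: [3.141, -0.0, 1.316]
force: [-0.6, 0.4, -1.8]
width: 24.7
```

Call:
apply_moves --series '[[[0,0,0.02,0,0,0],[0,0,0.02,0,0,0],[0.02,0,0,0,0,0],[0.02,0,0,0,0,0],[0,0,0,0,0,0]]]'

```text
clock: 10.12
eef_pos: [488.3, -96.7, 32.7]
tool_rot: [-3.141, 0.002, 1.315]
force: [-0.9, -5.3, -2.5]
width: 25.3
```

Call:
apply_moves --series '[[[-0.02,0,0,0,0,0],[-0.02,0,0,0,0,0],[-0.02,0,0,0,0,0],[-0.02,0,0,0,0,0],[0,0,0,0,0,0]]]'

```text
clock: 10.75
eef_pos: [488.1, -98.7, 32.9]
tool_rot: [3.141, -0.001, 1.316]
force: [-0.0, 0.3, -2.5]
width: 25.2
```

Call:
apply_moves --series '[[[-0.02,0,0,0,0,0],[-0.02,0,0,0,0,0],[-0.02,0,0,0,0,0],[0,0,0,0,0,0],[0,0,0,0,0,0]]]'

```text
clock: 11.38
eef_pos: [487.1, -101.7, 32.9]
tool_rot: [3.141, -0.001, 1.316]
force: [0.3, 2.0, -1.5]
width: 25.3
```

Call:
apply_moves --series '[[[0.03,0,0,0,0,0],[0.03,0,0,0,0,0],[0,0,0.02,0,0,0],[0,0,0.02,0,0,0],[0,0,0,0,0,0]]]'

```text
clock: 12.0
eef_pos: [487.7, -99.3, 31.1]
tool_rot: [3.141, 0.0, 1.316]
force: [-1.4, -0.3, 2.7]
width: 24.5
```

Call:
apply_moves --series '[[[0,0,0.01,0,0,0],[0,0,0.01,0,0,0],[0,0,0,0,0,0],[0,0,0,0,0,0],[0,0,0,0,0,0]]]'

```text
clock: 12.62
eef_pos: [487.8, -99.3, 31.0]
tool_rot: [3.141, 0.001, 1.316]
force: [-4.1, -0.4, 15.7]
width: 25.1
```

Call:
apply_moves --series '[[[0,0,-0.01,0,0,0],[0,0,0,0,0,0],[0,0,0,0,0,0],[0,0,0,0,0,0],[0,0,0,0,0,0]]]'

```text
clock: 13.25
eef_pos: [487.7, -99.3, 31.0]
tool_rot: [3.141, 0.001, 1.316]
force: [-3.1, -0.4, 8.1]
width: 25.0
```

Run:
```python
from ov import *
s=ctrl.read_state(); print(s["clock"],s["eef_pos"],s["force"])
im=viewer.get_image("side")
e=np.array(s["eef_pos"]); yaw=s["tool_rot"][2]-np.pi/2; Rc=Rz(yaw); tc=e+Rc@[4,0,0]; tc[2]=12
F=np.array([533.5,-109.5,-.2555]); print("car in fix",Rz(F[2]).T@(tc-[F[0],F[1],0]))
cv2.imwrite("pics/ovs.png",overlay(im,"side",[(FIX[4:],Rz(F[2]),np.array([F[0],F[1],0]),(255,0,255)),(CAR,Rc,tc,(0,0,255))],(255,195,345,275)))
```

```text
13.25 [487.7495186  -99.30416656  31.04815781] [-3.08289475 -0.42226043  8.1289529 ]
car in fix [-42.8420712   -1.69589998  12.        ]
```

View pics/ovs.png

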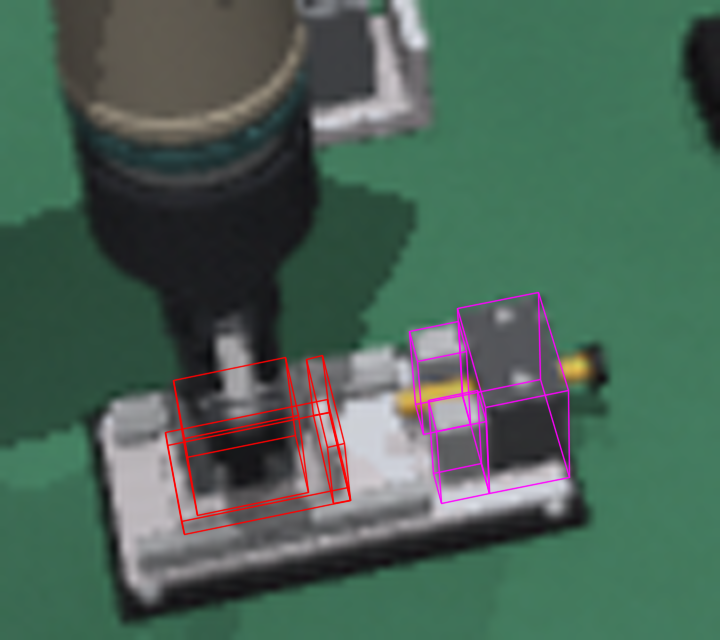

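The carrier sits in the channel. Its end plate is at about (335,430), roughly 25 mm short of the brass tip at (400,400). I'll slide it.

Call:
apply_moves --series '[[[0,0.08,0,0,0,0],[0,0.08,0,0,0,0],[0,0.08,0,0,0,0],[0,0.08,0,0,0,0],[0,0.04,0,0,0,0]]]'

```text
clock: 13.92
eef_pos: [497.8, -102.6, 31.3]
tool_rot: [-3.13, 0.005, 1.317]
force: [-19.2, 4.5, 30.7]
width: 25.3
```

Call:
apply_moves --series '[[[0,0.04,0,0,0,0],[0,0.04,0,0,0,0],[0,0.04,0,0,0,0],[0,0.02,0,0,0,0],[0,0,0,0,0,0]]]'

```text
clock: 14.55
eef_pos: [504.6, -104.6, 31.3]
tool_rot: [-3.13, 0.005, 1.317]
force: [-18.9, 5.1, 28.8]
width: 25.3
```

Call:
apply_moves --series '[[[0,0,-0.02,0,0,0],[0,0,-0.02,0,0,0],[0,0,0,0,0,0],[0,0,0,0,0,0],[0,0,0,0,0,0]]]'

```text
clock: 15.18
eef_pos: [512.1, -105.5, 32.1]
tool_rot: [3.142, -0.0, 1.316]
force: [-0.2, 0.4, -2.1]
width: 25.2
```

Call:
apply_moves --series '[[[0,0.04,0,0,0,0],[0,0.04,0,0,0,0],[0,0.02,0,0,0,0],[0,0,0,0,0,0],[0,0,0,0,0,0]]]'

```text
clock: 15.8
eef_pos: [516.3, -106.7, 32.2]
tool_rot: [-3.141, 0.0, 1.316]
force: [-3.4, 0.8, -1.5]
width: 25.2
```

Call:
apply_moves --series '[[[0,0.03,0,0,0,0],[0,0.03,0,0,0,0],[0,0.03,0,0,0,0],[0,0.01,0,0,0,0],[0,0,0,0,0,0]]]'

```text
clock: 16.42
eef_pos: [521.0, -107.9, 32.2]
tool_rot: [-3.14, 0.0, 1.316]
force: [-5.6, 1.8, -0.7]
width: 24.9
```

Call:
apply_moves --series '[[[0,0.03,0,0,0,0],[0,0.03,0,0,0,0],[0,0.02,0,0,0,0],[0,0,0,0,0,0],[0,0,0,0,0,0]]]'

```text
clock: 17.05
eef_pos: [521.3, -108.1, 32.1]
tool_rot: [-3.134, 0.002, 1.316]
force: [-12.8, 5.1, 7.2]
width: 25.0
```

Call:
apply_moves --series '[[[0,0,0.01,0,0,0],[0,0.02,0,0,0,0],[0,0.02,0,0,0,0],[0,0.02,0,0,0,0],[0,0,0,0,0,0]]]'

```text
clock: 17.68
eef_pos: [521.3, -108.1, 31.4]
tool_rot: [-3.129, 0.003, 1.317]
force: [-19.4, 6.6, 12.8]
width: 24.9
```

Run:
```python
from ov import *
s=ctrl.read_state(); print(s["clock"],s["eef_pos"],s["tool_rot"],s["force"])
im=viewer.get_image("side")
e=np.array(s["eef_pos"]); yaw=s["tool_rot"][2]-np.pi/2; Rc=Rz(yaw); tc=e+Rc@[4,0,0]; tc[2]=12
F=np.array([533.5,-109.5,-.2555]); print("car in fix(side cam frame)",Rz(F[2]).T@(tc-[F[0],F[1],0]))
cv2.imwrite("pics/ovf.png",overlay(im,"side",[],(265,205,345,265),10))
```

```text
17.675 [ 521.28992485 -108.14464399   31.42327111] [-3.12918369  0.00318513  1.31677491] [-19.44984466   6.63586833  12.77110766]
car in fix(side cam frame) [-8.15624254 -1.76857116 12.        ]
```

View pics/ovf.png

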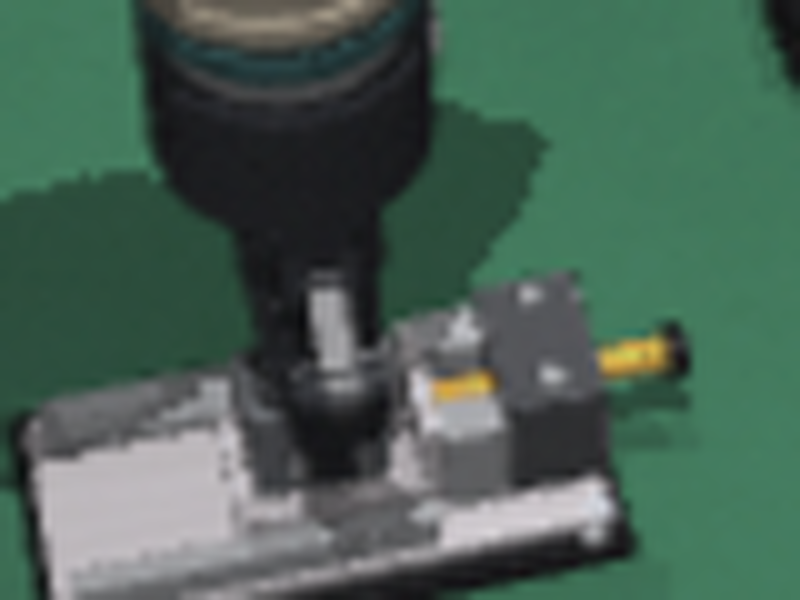

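The end plate stands against the shoulders, at about (425,400) in the crop, and the plunger tail sticks out behind the block at (640,355). I'll add a little push for margin and let it settle.

Call:
apply_moves --series '[[[0,0.03,0,0,0,0],[0,0.03,0,0,0,0],[0,0,0,0,0,0],[0,0,0,0,0,0],[0,0,0,0,0,0]]]'

```text
clock: 18.35
eef_pos: [521.3, -108.1, 31.4]
tool_rot: [-3.124, 0.004, 1.317]
force: [-25.0, 8.2, 18.8]
width: 25.3
```

Call:
apply_moves --series '[[[0,0,0,0,0,0],[0,0,0,0,0,0],[0,0,0,0,0,0],[0,0,0,0,0,0],[0,0,0,0,0,0]]]'

```text
clock: 18.98
eef_pos: [521.3, -108.2, 31.4]
tool_rot: [-3.124, 0.004, 1.317]
force: [-26.4, 8.1, 19.1]
width: 24.9
```

```bash
python3 -c "
from cell import ctrl
print(ctrl.finish_job()); s=ctrl.read_state(); print(s['clock'],s['eef_pos'],s['force'])"
```

```text
the job is handed in; nothing more can be done
None
the job is handed in; nothing more can be done
```

The smallest carrier is pressed against the hard stop and still gripped. I handed the job in at about 19 s of robot time; no verdict is reported.

**What I did:** I gripped the carrier across its housing and centred it in the channel by touching both side rails. I set it on the stage about 25 mm short of the plunger, then slid it in until it stopped moving.

**Last checks:**
- **Travel:** the carrier moved about 34.7 mm from where it was loaded, against 35 mm expected.
- **Push:** the force along the fixture rose from about 6 N to about 27 N with no further movement.
- **Pose:** the tool was square to the fixture within about 0.003 rad and tilted about 0.017 rad. Its height was within 0.5 mm of where it was when the carrier rested on the stage.
- **Picture:** the side view, taken just before the final extra push, shows the end plate at the shoulders and the plunger tail out behind the block.

**What was off or not measured:**
- The two cameras disagreed by about 3.4 mm along x.
- In the camera frame the carrier sat about 1.7 mm off the channel middle. I trusted the rail contact instead, which puts it near the middle.
- The first part of the slide dragged with about 30 N of vertical force, so I raised the tool and the carrier came slightly off the stage. It was brought back down at the stop.
- The carrier's contact force on the stop was not measured directly.
- I did not recheck the mouse, tape ring, screwdriver and tray afterwards, but the arm's path stayed clear of them.

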